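Set the stop pin in the tube cut-off bed by feel

TASK

Set the length stop of the glass-tube cut-off bed: lift the steel stop pin out of the wooden rack, put its shank into the bed's slot at the end next to the glass tube until the foot rests on the slot's floor, and drag it gently along the floor, away from the tube and without lifting it or pushing hard, until it drops into the hidden notch. Stop there and leave the pin standing upright, fully home with its collar flat on the bed, and let go; leave everything else where it is.

Things in the scene. Friction and masses are not known exactly. Their poses are not given: they have to be found in the camera images.
- pin_grip (a point): Middle of the grip of the upright steel stop pin (100 mm tall, 0.2-0.35 kg, all round): shank 10 mm thick, 38 mm long; on it a collar disc 44 mm across, 10 mm thick; then a plain grip 20 mm thick, 52 mm tall. This point is on the axis, 74 mm above the foot, 26 mm below the top; z up. The pin starts in one of the rack's holes, its collar on the rack's top, so its foot 38 mm deep
- pin_foot (a point): Bottom end of the pin's shank, on its axis; the foot's rim has a 3 mm chamfer. The slot's floor, walls and notch edges are spoilt if the pin presses on them with more than 30 N: a light load of a few N is enough for dragging, so stop as soon as it drops. The collar's landing on the bed is not so delicate
- rack: Fixed wooden block 170 x 60 x 60 mm, origin at the centre of its underside, x along its length; two square holes 15 mm wide, 48 mm deep, 52.5 mm either side of the centre along x. The pin stands in one, the reamer in the other
- bed: Fixed aluminium bed 74 x 350 x 50 mm, origin at the centre of its underside, y along its length, z up; flat top 50 mm up. A straight slot 15 mm wide, open at the top, runs along its y axis (x = 0) from y = -80 to +80 mm, closed at both ends. The slot's level dark floor is 26 mm below the top (24 mm up). The glass tube lies on the -y end
- slot_start (a point): Where the pin goes in: centre line of the slot, level with the bed's top, at the bed's y = -62 mm, 18 mm from the slot's closed end at the tube; the floor is 26 mm below; axes as the bed's. Up to 22 mm further along (y = -40 mm) the pin may be put in or lifted out; beyond that, while in the slot, its foot must stay on the floor (at most 7 mm above it)
- slot_mid (a point): Centre line of the slot, level with the bed's top, at the bed's y = +20 mm. Somewhere within 45 mm either way of here (each time elsewhere, not measured, hard to see) the floor has the notch: a square-edged gap 14 mm long, as wide as the slot, 14 mm deeper than the floor. On the floor the pin's collar is 12 mm above the bed's top; in the notch the collar lies on it, the foot 2 mm clear
- slot_end (a point): The slot's other closed end (the bed's y = +80 mm), on its centre line, level with the bed's top; the drag goes from slot_start towards this point
- tube: Loose glass tube, 14 mm thick, 130 mm long, lying on four small ribs (8 mm high) on the bed's -y end in line with the slot, its near end at about the bed's y = -100 mm; origin under its middle. Leave alone
- reamer: Loose brass reamer with a round wooden handle, up to 24 mm thick, no collar, standing 92 mm above the rack in the hole without the pin; origin at its lower end. Leave alone
- file: Loose hand tool with handle, lying beyond the bed. Leave alone
- paddle: Loose graphite paddle with wooden handle, 200 mm long, 20 mm high, lying between robot and bed. Leave alone
- flask: Loose round glass flask with a neck, 64 mm wide, 120 mm tall. Leave alone
- brush: Loose brush lying between robot and rack. Leave alone
- jar: Loose amber glass jar, 60 mm wide, 80 mm tall. Leave alone
Mind the look-alikes: they are no part of the job. What is shaped like the part that bears pin_grip but green is not meant.

How it is judged (in metres and radians):
On the way, in this order (a step that is already met when the one before it is completed fails the run):
1. the pin's foot rests on the slot's floor at the tube end of the slot (y of pin_foot in the frame of bed between -0.08 and -0.04 m and x of pin_foot in the frame of bed between -0.0075 and 0.0075 m and z of pin_foot in the frame of bed below 0.027 m and contact force between pin and bed above 0.3 N), for 0.1 s.
2. the foot, dragged along the floor, has dropped into the notch (y of pin_foot in the frame of bed above -0.04 m and z of pin_foot in the frame of bed below 0.019 m), for 0.1 s.
At the end, for the whole second after the job is handed in: The pin stands in the notch of the bed's slot, let go and at rest, upright within 0.05 rad, its collar flat on the bed's top (within 1.5 mm) (z of pin_foot in the frame of bed below 0.0135 m and y of pin_foot in the frame of bed between -0.04 and 0.08 m and x of pin_foot in the frame of bed between -0.0075 and 0.0075 m and angle between pin_foot's own z axis and vertical below 0.05 rad and linear speed of pin below 0.01 m/s); the robot touches nothing.
It fails at once if while its collar is not yet down on the bed, the pin is pressed against the bed (slot floor, walls or notch edge) with more than 30 N (contact force between pin and bed above 30 N and z of pin_foot in the frame of bed above 0.0145 m).
It fails at once if beyond the tube end of the slot (y above -40 mm) the foot is in the slot but more than 7 mm above its floor (lifted, or put in there instead of dragged) (y of pin_foot in the frame of bed between -0.04 and 0.08 m and x of pin_foot in the frame of bed between -0.0075 and 0.0075 m and z of pin_foot in the frame of bed between 0.031 and 0.048 m).
It fails at once if a bystander is moved by more than 30 mm (distance of any of tube, reamer, file, paddle, flask, brush, jar from where it was at the start of the episode above 0.03 m).
It also fails if it takes over 72 s, if anything falls off the work surface, if the arm or the gripper's body presses on something with over 40 N, if the wrist force passes 120 N, or if a joint passes its speed limit or range.

ROBOT

A 6-joint arm with a two-finger parallel gripper is mounted at the origin on the work surface. World frame = base frame: x ahead of the robot, y to its left, z up, the work surface at z = 0. Lengths are in mm, angles in degrees, forces in N, time in s.
With the tool pointing down it reaches from about 350 to 850 mm from the base axis. Payload 8.1 kg.
Tool frame: the origin (TCP) lies midway between the tips of the shut fingers; the grasp point (between the pads) lies 19 mm behind it; z points along the fingers, y is the line along which they close (so a half turn about z gives the same grasp; the last joint's range is limited). The gripper opens to 85 mm and grips with 20 to 120 N. Pads are 22 mm wide; open, the fingers measure 114 mm over their backs; the gripper's body (76 mm by 85 mm) begins 54 mm behind the grasp point. The pads swing forward as they close: fully open they stand 13 mm farther back than shut.
Start: joints at [-71.929, 7.471, 85.268, -0, 87.261, -4.893], TCP at [234.113, -552.446, 231.292] pointing down, gripper open.
Joint ranges: [-169.43, 169.43], [-51.17, 129.36], [1.28, 143.12], [-76.62, 256.62], [0, 156.53], [-152.29, 152.29]. Speed limits (degrees/s): [136.94, 136.94, 159.86, 180, 180, 180].

INTERFACE

Orientations are given as [roll, pitch, yaw] about the fixed x, y, z axes, in that order (R = Rz(yaw) Ry(pitch) Rx(roll)).
In Python, from bench import r gives the robot as it stands.
- The arm moves only by the tool send_rows, never from a script. Its argument "increments" is a list of rows, each a list of 6 numbers: the shift along the tool's x, y, z in mm, then the turn, a rotation vector about the tool's x, y, z in rad. A call has 1 to 5 rows; each row shifts and turns the commanded pose from where the row before left it, along the tool's axes as they then stand; what a row does not reach is not made up. A row lasts 1/8 s, in which the tool goes at most 62.5 mm and 10.7 degrees, less where a joint would pass 70% of its speed; a pose out of reach is approached as far as the arm can. A call is refused whole if a number of a shift passes 62.5 or a number of a turn 0.188, either way. A call with a gripper value outside its range is refused whole. "grip" is the closure, from -1 (fully open) to 1 (shut), set as the call begins (left out, the last holds). The fingers move at their own pace and stop on an object; "grip_force" is the grip in N (left out, the last holds). Time passes only in rows, so rows that do not move let the fingers close. It gives the time, the measured TCP pose, the force, the opening and the grip force at its end, in the units of the state.
- r.sense(): the state, without advancing time (a new reading comes with each control period).
- r.snapshot(name): name is "scene" or "top" or "wrist"; returns a dict with "img" (384x512x3 uint8, blue, green, red), "z_map" (384x512 float32, mm along the optical axis (not along the pixel's ray), 0 where there is no reading), "fx", "fy", "cx", "cy" (pixels), "view" (4x4, takes a point from world to camera coordinates). Camera axes: x right, y down, z forward; pixel columns grow to the right and rows downward; lengths in mm; the calibration is good to about 2 mm. A picture is of the moment at which its call begins.
- r.hand_in(): hands the job in; it is judged then, once.
The state is a dict: "time": time; "joint_pos": joint angles; "qd": joint speeds; "joint_efforts": joint torques, N m; "tool_pos": TCP position; "tcp_rot": TCP orientation; "ft_force": force on the tool from outside, world axes, zero at the start; "wrist_torque": the same for the moment, N m; "finger_gap": finger opening in mm; "grip_force": force on a finger pad.
Only numpy, scipy, OpenCV 4.12 (cv2) and the standard library are available. Lean on these libraries where they do the work, as an engineer would, in place of code of your own. Each camera call takes 0.05 s, during which the arm holds its last target. There are 200 camera calls.

## Working session

There is one attempt and no reset: what is moved stays moved. The work goes in short steps, Python scripts to look and compute and a tool call to move; the robot and the scene stay as the last step left them, time stands still between calls to the robot, and variables do not carry over. Pictures are saved under pics/ and viewed, at most 10 in all, crops included, and the job is handed in when it is done.

Besides the shell and the picture viewer there is one more tool, called after "Call:" as name(argument=value, ...) on one line, values as JSON. send_rows: Moves the arm, as the interface text tells. Its arguments: {"type":"object","properties":{"increments":{"type":"array"},"grip":{"type":"number"},"grip_force":{"type":"number"}},"required":["increments"]}

```bash
mkdir -p pics; cat > h.py <<'E'
import numpy as np, cv2
from bench import r
def snap(n):
    s=r.snapshot(n); np.savez('/tmp/'+n+'.npz',**s); return s
def load(n): return dict(np.load('/tmp/'+n+'.npz'))
def ray(s,u,v,z):
    T=np.linalg.inv(s['view']); d=T[:3,:3]@np.array([(u-s['cx'])/s['fx'],(v-s['cy'])/s['fy'],1]); o=T[:3,3]
    return o+d*(z-o[2])/d[2]
def cloud(s):
    v,u=np.mgrid[:384,:512]; Z=s['z_map'].astype(float)
    P=np.stack([(u-s['cx'])/s['fx']*Z,(v-s['cy'])/s['fy']*Z,Z],-1); T=np.linalg.inv(s['view'])
    W=P@T[:3,:3].T+T[:3,3]; W[Z==0]=np.nan; return W
E
python3 - <<'E'
from h import *
for n in ['top','scene']:
    s=snap(n); print(n,np.linalg.inv(s['view'])[:3,3],s['fx'])
    cv2.imwrite(f'pics/{n}1.png',cv2.resize(s['img'],(768,576)))
print(r.sense())
E
```

```text
top [ 414.43515854  -98.28858887 1063.79892874] 389.25256449958226
scene [886.18341767 215.94403987 735.13701812] 367.22688495978537
{'time': 0.1, 'joint_pos': array([-7.19277890e+01,  7.51160272e+00,  8.53225861e+01, -7.11010976e-04,
        8.72621737e+01, -4.89254562e+00]), 'qd': array([ 0.12778322, -0.07124442, -0.18569745,  0.02328949,  0.05495741,
       -0.01065545]), 'joint_efforts': array([ 8.16642387e-04, -5.70953679e+01, -5.01940870e+01, -2.42214328e-04,
        8.11583275e-03,  1.72490229e-05]), 'tool_pos': array([ 233.96612225, -551.96563016,  230.34511747]), 'tcp_rot': array([-1.79903928e+02, -7.51093922e-03,  2.29647849e+01]), 'ft_force': array([ 0.66374674, -0.0180666 , -0.33903335]), 'wrist_torque': array([-0.02303897, -0.01138999,  0.01296269]), 'grip_force': 0.0, 'finger_gap': 85.58349343852075}
```

View pics/top1.png

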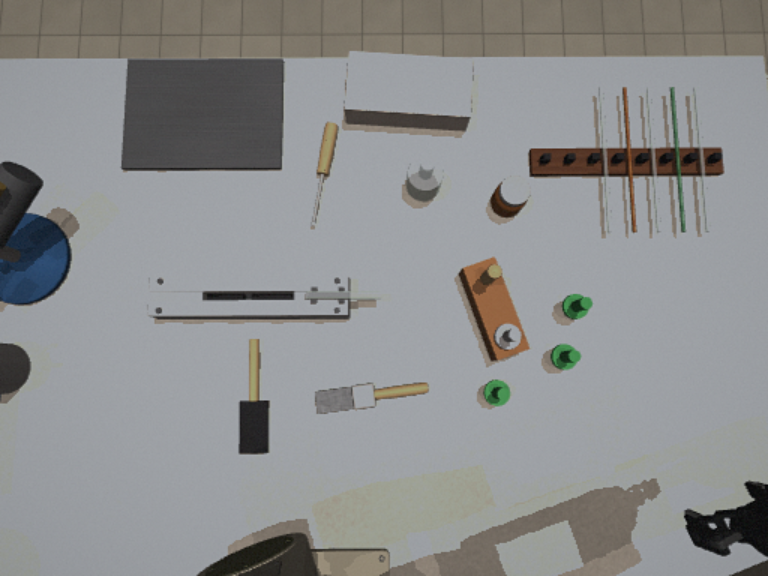

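View pics/scene1.png

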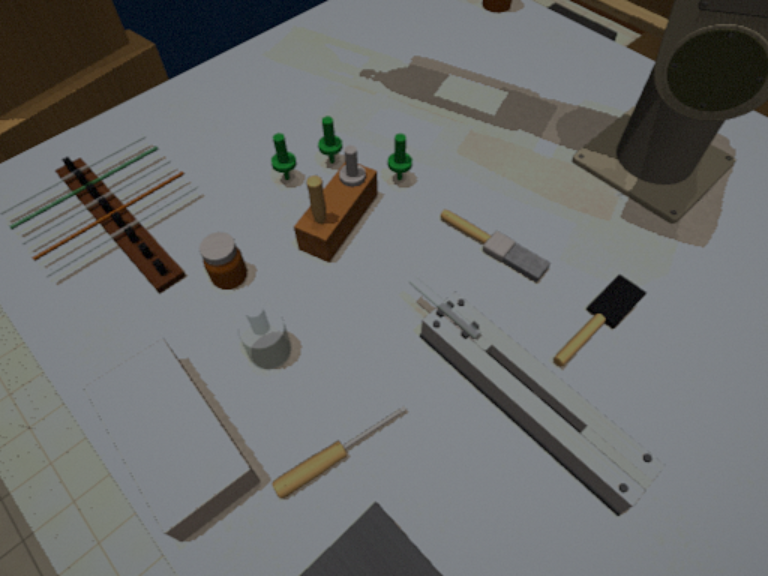

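Top view (768 px scale): the steel pin is at (508,337) in the rack. It could be mistaken for the reamer (490,270) or the green look-alikes at (577,306), (566,357) and (497,392). By description I choose the grey pin with a collar in the rack at (508,337). The bed is at (250,298), its slot spans 203–295 px, and the tube is on the right.

```bash
python3 - <<'E'
from h import *
s=load('top'); W=cloud(s); g=s['img']; 
print('view R',np.round(s['view'],3).tolist())
for nm,u,v,z in [('pin',508,337,122),('reamer',490,270,152),('g1',577,306,100),('g2',566,357,100),('g3',497,392,100),('slotL',203,296,50),('slotR',295,296,50)]:
    print(nm,ray(s,u/1.5,v/1.5,z).round(1), W[int(v/1.5),int(u/1.5)].round(1))
# pin top points
def reg(n,c,rad,z0,z1):
    s=load(n);W=cloud(s); m=(np.hypot(W[...,0]-c[0],W[...,1]-c[1])<rad)&(W[...,2]>z0)&(W[...,2]<z1); return m,W[m]
p0=ray(s,508/1.5,337/1.5,110)
for n in ['top','scene']:
    for z0,z1 in [(85,116),(116,130),(64,75)]:
        m,P=reg(n,p0,35,z0,z1); print(n,z0,z1,len(P),P.mean(0).round(1),np.median(P,0).round(1),(P.min(0)).round(1),P.max(0).round(1))
b=ray(s,250/1.5,298/1.5,50)
m=(abs(W[...,2]-50)<5)&(np.hypot(W[...,0]-b[0],W[...,1]-b[1])<230)&(abs(W[...,0]-b[0])<70)
rc=cv2.minAreaRect(W[m][:,:2].astype(np.float32)); print('bed',b,m.sum(),rc,np.median(W[m][:,2]))
# slot dark mask
d=(g.max(2)<70); d[:185]=0;d[210:]=0;d[:,:128]=0;d[:,203:]=0
vv,uu=np.nonzero(d); Q=np.array([ray(s,u,v,50) for u,v in zip(uu,vv)])
print('slot',cv2.minAreaRect(Q[:,:2].astype(np.float32)),uu.min(),uu.max(),vv.min(),vv.max())
cv2.imwrite('pics/c1.png',np.vstack([cv2.resize(g[180:225,95:260],(800,218),interpolation=2),cv2.resize(g[165:265,300:400],(380,380),interpolation=2).repeat(1,0) if 0 else cv2.copyMakeBorder(cv2.resize(g[165:265,300:400],(380,380),interpolation=2),0,0,0,420,0)]))
E
```

```text
view R [[-0.006, -1.0, 0.001, -97.141], [-0.99, 0.005, -0.144, 564.069], [0.144, -0.002, -0.99, 992.711], [0.0, 0.0, 0.0, 1.0]]
pin [ 464.7 -300.7  122. ] [ 467.  -301.9  109. ]
reamer [ 569.1 -269.6  152. ] [ 570.1 -269.1  145.9]
g1 [ 516.5 -421.8  100. ] [ 519.2 -428.4   75.4]
g2 [ 432.7 -399.3  100. ] [ 433.  -404.1   81.8]
g3 [ 376.9 -284.3  100. ] [ 377.4 -284.7   93.6]
slotL [543.  214.8  50. ] [544.3 216.5  47.4]
slotR [542.2  53.9  50. ] [542.6  55.1  53.4]
top 85 116 21 [ 467.7 -304.2   99.2] [ 467.6 -302.9   99.7] [ 459.9 -312.4   85.5] [ 477.9 -301.4  111.2]
top 116 130 59 [ 469.5 -310.9  121.1] [ 468.8 -311.3  121.1] [ 461.4 -321.8  117. ] [ 478.4 -301.6  123.9]
top 64 75 156 [ 468.3 -307.3   69.1] [ 466.6 -305.4   69. ] [ 438.9 -333.7   64.6] [ 489.8 -289.5   73.8]
scene 85 116 78 [ 473.6 -304.8  101.2] [ 475.1 -303.5  102.2] [ 462.1 -315.4   85.5] [ 479.8 -299.7  115.9]
scene 116 130 46 [ 470.5 -310.1  119.7] [ 470.2 -310.6  119.9] [ 459.3 -320.5  116.3] [ 480.8 -301.6  122.6]
scene 64 75 135 [ 473.3 -305.5   68.2] [ 475.6 -302.9   68.1] [ 448.1 -331.8   64.4] [ 493.6 -287.9   74.8]
bed [539.06608328 132.4842021   50.        ] 3080 ((543.8873291015625, 135.85125732421875), (349.8463439941406, 69.82418823242188), 89.71957397460938) 50.075259017182134
slot ((544.8235473632812, 137.02053833007812), (157.74441528320312, 13.226849555969238), 89.68379211425781) 135 195 194 199
```

View pics/c1.png

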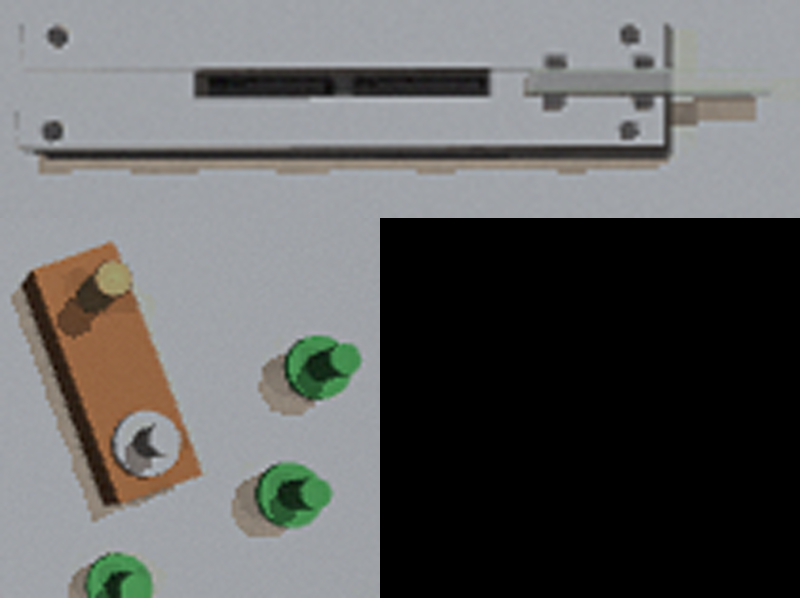

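The crop confirms it: the grey pin with its collar is at the lower end of the rack, and the reamer is at the other end. The bed's slot is clear, with a fainter patch near its middle. Next I turn to yaw 90 and move above the pin.

Call:
send_rows(increments=[[0,0,0,0,0,-0.185],[0,0,0,0,0,-0.185],[0,0,0,0,0,-0.185],[0,0,0,0,0,-0.185],[0,0,0,0,0,-0.185]], grip=-1)

```text
time: 0.72
tool_pos: [234.0, -552.1, 230.6]
tcp_rot: [-180.0, -0.1, 76.3]
ft_force: [0.4, 0.0, 0.0]
finger_gap: 85.5
grip_force: 0.0
```

Call:
send_rows(increments=[[0,0,0,0,0,-0.185],[0,0,0,0,0,-0.06],[30,29,0,0,0,0],[30,29,0,0,0,0],[30,29,0,0,0,0]])

```text
time: 1.35
tool_pos: [321.6, -461.3, 230.7]
tcp_rot: [-180.0, -0.1, 90.0]
ft_force: [-0.2, 0.7, 1.3]
finger_gap: 85.2
grip_force: 0.0
```

Call:
send_rows(increments=[[30,29,0,0,0,0],[30,29,0,0,0,0],[30,29,0,0,0,0],[30,29,0,0,0,0],[15,15,0,0,0,0]])

```text
time: 1.98
tool_pos: [453.2, -325.5, 230.8]
tcp_rot: [-180.0, -0.1, 90.1]
ft_force: [-0.2, -0.4, -0.7]
finger_gap: 85.3
grip_force: 0.0
```

Call:
send_rows(increments=[[0,0,0,0,0,0],[0,0,0,0,0,0]])

```text
time: 2.22
tool_pos: [451.6, -327.8, 230.9]
tcp_rot: [-180.0, -0.0, 90.0]
ft_force: [0.7, 0.3, 1.0]
finger_gap: 85.4
grip_force: 0.0
```

```bash
python3 - <<'E'
from h import *
s=snap('wrist'); W=cloud(s); g=s['img']; cv2.imwrite('pics/w1.png',g)
print(np.linalg.inv(s['view']).round(2).tolist(),s['fx'])
m=(np.hypot(W[...,0]-470,W[...,1]+310)<30)
for z0,z1 in [(117,130),(64,75)]:
    k=m&(W[...,2]>z0)&(W[...,2]<z1); P=W[k]; print(len(P))
    if len(P)>10: print(P.mean(0).round(1),[ (round(float(a),1)) for a in cv2.minEnclosingCircle(P[:,:2].astype(np.float32))[0]],cv2.minEnclosingCircle(P[:,:2].astype(np.float32))[1], [x.mean().round(0) for x in np.nonzero(k)])
print(r.sense()['tool_pos'])
E
```

```text
[[1.0, 0.0, 0.0, 451.53], [0.0, -0.96, -0.29, -252.67], [0.0, 0.29, -0.96, 374.18], [0.0, 0.0, 0.0, 1.0]] 273.98185061599514
363
[ 469.  -311.2  122.3] [469.1, -311.7] 10.12551498413086 [np.float64(171.0), np.float64(275.0)]
725
[ 467.8 -306.    70.3] [469.2, -311.4] 21.96112060546875 [np.float64(156.0), np.float64(271.0)]
[ 451.47062636 -328.02848025  231.04952193]
```

View pics/w1.png

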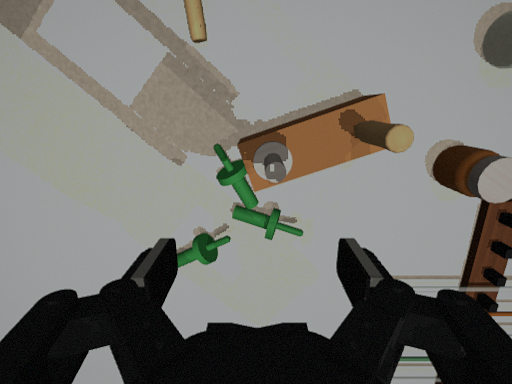

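The wrist view shows the pin upright at pixel (275,171), axis at about (469,-311.5). The green parts are clear of the finger paths. Descending to grasp.

Call:
send_rows(increments=[[16.5,17.6,0,0,0,0],[0,0,35,0,0,0],[0,0,35,0,0,0],[0,0,30,0,0,0],[0,0,25,0,0,0]])

```text
time: 2.9
tool_pos: [468.5, -311.6, 104.8]
tcp_rot: [-179.9, -0.0, 89.9]
ft_force: [-0.3, -0.4, 0.2]
finger_gap: 85.4
grip_force: 0.0
```

Call:
send_rows(increments=[[0,0,15,0,0,0],[0,0,9,0,0,0],[0,0,0,0,0,0],[0,0,0,0,0,0]])

```text
time: 3.4
tool_pos: [470.3, -311.5, 83.4]
tcp_rot: [179.9, 0.1, 90.0]
ft_force: [0.3, 0.2, 0.2]
finger_gap: 85.4
grip_force: 0.0
```

Call:
send_rows(increments=[[0,0,0,0,0,0],[0,0,0,0,0,0],[0,0,0,0,0,0],[0,0,0,0,0,0],[0,0,0,0,0,0]], grip=1, grip_force=40)

```text
time: 4.03
tool_pos: [469.8, -311.0, 82.5]
tcp_rot: [180.0, 0.0, 90.0]
ft_force: [-1.1, -0.6, 1.4]
finger_gap: 18.9
grip_force: 39.1
```

Call:
send_rows(increments=[[0,0,0,0,0,0],[0,0,0,0,0,0],[0,0,0,0,0,0]])

```text
time: 4.4
tool_pos: [469.7, -311.0, 82.4]
tcp_rot: [180.0, 0.0, 90.0]
ft_force: [-0.2, 1.5, 2.8]
finger_gap: 19.1
grip_force: 39.2
```

Call:
send_rows(increments=[[0,0,-8,0,0,0],[0,0,-18,0,0,0],[0,0,-25,0,0,0],[0,0,-30,0,0,0],[0,0,-29,0,0,0]])

```text
time: 5.03
tool_pos: [469.9, -311.0, 194.5]
tcp_rot: [180.0, 0.0, 90.0]
ft_force: [0.2, 0.0, -3.1]
finger_gap: 19.1
grip_force: 39.2
```

Call:
send_rows(increments=[[20,0,0,0,0,0],[35,0,0,0,0,0],[40,0,0,0,0,0],[40,8,0,0,0,0],[40,14,0,0,0,0]])

```text
time: 5.65
tool_pos: [490.8, -133.5, 191.3]
tcp_rot: [-179.9, -0.0, 90.0]
ft_force: [0.5, 0.0, -2.7]
finger_gap: 18.9
grip_force: 39.4
```

Call:
send_rows(increments=[[40,14,0,0,0,0],[40,14,0,0,0,0],[40,14,0,0,0,0],[40,10,0,0,0,0],[25,0,0,0,0,0]])

```text
time: 6.28
tool_pos: [542.7, 52.0, 191.1]
tcp_rot: [-179.9, -0.0, 90.1]
ft_force: [-0.6, -0.1, -2.3]
finger_gap: 19.3
grip_force: 39.4
```

Call:
send_rows(increments=[[10,0,0,0,0,0],[0,0,0,0,0,0],[0,0,0,0,0,0]])

```text
time: 6.65
tool_pos: [543.5, 58.2, 192.1]
tcp_rot: [-180.0, 0.0, 90.0]
ft_force: [0.7, -0.5, -2.4]
finger_gap: 19.1
grip_force: 39.4
```

```bash
python3 - <<'E'
from h import *
s=snap('wrist'); W=cloud(s); g=s['img']; cv2.imwrite('pics/w2.png',g)
e=r.sense();print(e['tool_pos'],e['ft_force'],e['finger_gap'])
t=snap('top'); W=cloud(t); 
m=(np.hypot(W[...,0]-e['tool_pos'][0],W[...,1]-e['tool_pos'][1])<40)&(W[...,2]>100)
print(m.sum())
E
```

```text
[543.58575531  58.09619697 192.21224906] [-0.09788723 -0.52878794 -2.71830483] 18.899738948674116
3307
```

View pics/w2.png

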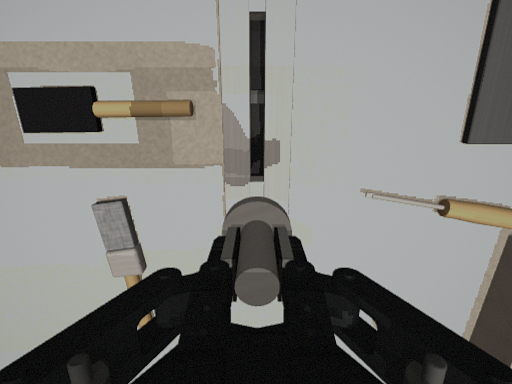

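The wrist view shows the pin held upright at (257,240). Ahead of it is the slot, from (257,180) to (257,12), with a lighter patch at about v=97. I'll measure the slot line and its near end.

```bash
python3 - <<'E'
from h import *
s=load('wrist'); g=s['img'].max(2).astype(int)
for v in [20,40,60,80,115]:
    row=g[v,235:285]; k=np.nonzero(row<75)[0]+235; a,b=k.min()-.5,k.max()+.5
    print(v,a,b,ray(s,a,v,50)[:2].round(1),ray(s,b,v,50)[:2].round(1),((ray(s,a,v,50)+ray(s,b,v,50))/2)[0].round(2))
col=np.median(g[:,254:261],1)
print('col',[(v,int(col[v])) for v in range(4,18)],[(v,int(col[v])) for v in range(84,110,2)],[(v,int(col[v])) for v in range(172,190)])
for v in [12,91,103,181]: print(v,ray(s,257,v,50).round(1),ray(s,257,v,24).round(1))
# collar: widest extents
W=cloud(s); m=np.zeros(g.shape,bool); m[190:240,215:300]=1
f=W[...,2]
k=m&(f>160-0)&(f<190)&(g<130); print('collar',k.sum())
for v in [205,210,215,220]:
    kk=np.nonzero((f[v,200:315]>120))[0]+200
    if len(kk): print(v,kk.min(),kk.max(),W[v,kk.min()].round(1),W[v,kk.max()].round(1))
P=W[(f>165)&(f<185)&m]; print(P.min(0),P.max(0),P.mean(0))
print(W[130:170:10,257].round(1), W[40,257], W[97,257])
E
```

```text
20 249.5 265.5 [537.1 208.7] [551.8 208.7] 544.44
40 249.5 264.5 [537.  192.3] [551.  192.3] 543.99
60 249.5 264.5 [536.9 175.3] [551.1 175.3] 543.99
80 249.5 264.5 [536.7 157.5] [551.3 157.5] 544.0
115 249.5 264.5 [536.5 124.8] [551.6 124.8] 544.02
col [(4, 171), (5, 171), (6, 170), (7, 171), (8, 171), (9, 172), (10, 177), (11, 122), (12, 46), (13, 51), (14, 61), (15, 65), (16, 62), (17, 61)] [(84, 41), (86, 41), (88, 41), (90, 63), (92, 65), (94, 64), (96, 68), (98, 66), (100, 66), (102, 66), (104, 45), (106, 48), (108, 48)] [(172, 38), (173, 26), (174, 17), (175, 23), (176, 66), (177, 75), (178, 74), (179, 75), (180, 71), (181, 114), (182, 167), (183, 177), (184, 175), (185, 176), (186, 175), (187, 175), (188, 176), (189, 175)]
12 [544.  215.1  50. ] [544.  222.5  24. ]
91 [544.  147.5  50. ] [544.1 148.8  24. ]
103 [544.  136.3  50. ] [544.1 136.5  24. ]
181 [544.   56.1  50. ] [544.1  49.1  24. ]
collar 1767
205 233 280 [528.6  73.4 172. ] [558.4  73.  171. ]
210 228 284 [525.2  69.6 170.9] [561.1  69.8 171.5]
215 226 287 [524.4  68.4 176.3] [563.   66.8 172.6]
220 224 289 [523.5  66.5 179.9] [563.9  64.8 176. ]
[521.42516445  55.58794173 169.75109459] [565.00031059  79.48975429 184.91596416] [543.33905762  70.09718398 179.37318284]
[[544.1 107.9  23.9]
 [544.1  96.9  24.2]
 [544.1  85.6  24.5]
 [544.1  74.1  24.3]] [544.03971751 197.62748476  24.21676853] [544.09233089 143.08471682  11.02461825]
```

Slot centre line is x≈544.05, with ends at y≈56 and 215, so bed y=0 is at about 135.7. The depth reading shows the notch floor at y≈136–149. Insert at y≈78 (bed y≈-58).

Call:
send_rows(increments=[[10,0.5,0,0,0,0],[10,0,0,0,0,0],[0,0,20,0,0,0],[0,0,25,0,0,0],[0,0,20,0,0,0]])

```text
time: 7.38
tool_pos: [543.1, 79.1, 124.6]
tcp_rot: [-179.9, 0.0, 90.0]
ft_force: [0.0, -0.7, -3.0]
finger_gap: 18.8
grip_force: 39.5
```

Call:
send_rows(increments=[[0,0,9,0,0,0],[0,0,3,0,0,0],[0,0,0,0,0,0],[0,0,0,0,0,0]])

```text
time: 7.88
tool_pos: [545.0, 79.1, 116.3]
tcp_rot: [179.9, -0.0, 90.0]
ft_force: [0.3, 0.1, -2.0]
finger_gap: 18.9
grip_force: 39.5
```

```bash
python3 - <<'E'
from h import *
s=snap('scene'); w=snap('wrist'); e=r.sense();print(e['tool_pos'],e['ft_force'])
W=cloud(s); p=s['view']@np.array([544,78,60,1]); u,v=s['fx']*p[0]/p[2]+s['cx'],s['fy']*p[1]/p[2]+s['cy'];print(u,v)
a,b=int(v)-50,int(u)-60
cv2.imwrite('pics/s2.png',np.hstack([cv2.resize(s['img'][a:a+100,b:b+120],(480,400),interpolation=2),cv2.resize(w['img'][90:290,178:338],(320,400),interpolation=2)]))
Ww=cloud(w); k=np.zeros((384,512),bool);k[150:260,190:325]=1
m=k&(Ww[...,2]>78)&(Ww[...,2]<102)&(abs(Ww[...,0]-544)<30); P=Ww[m]; print(P.min(0),P.max(0))
E
```

```text
[544.79843832  79.07203164 116.15886614] [-0.7603072   0.20533953 -1.34465187]
334.0315721416385 235.60884588424614
[523.96826221  84.93050805  93.64434831] [565.40465395 100.30690547 101.92245803]
```

View pics/s2.png

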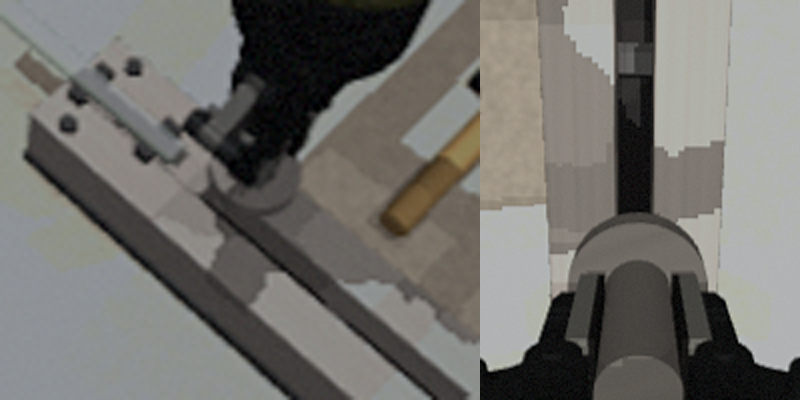

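Collar and slot line up (collar centre 637 against slot 634 in the crop, about 0.7 mm). I correct that and go down into the slot.

Call:
send_rows(increments=[[0,-0.7,0,0,0,0],[0,0,4,0,0,0],[0,0,4,0,0,0],[0,0,3,0,0,0],[0,0,0,0,0,0]])

```text
time: 8.6
tool_pos: [543.2, 79.0, 103.7]
tcp_rot: [-179.9, 0.0, 90.0]
ft_force: [-0.9, -0.5, -2.5]
finger_gap: 19.3
grip_force: 39.5
```

Call:
send_rows(increments=[[0,0,4,0,0,0],[0,0,4,0,0,0],[0,0,4,0,0,0],[0,0,3,0,0,0],[0,0,0,0,0,0]])

```text
time: 9.22
tool_pos: [543.2, 79.0, 88.9]
tcp_rot: [-180.0, 0.0, 90.0]
ft_force: [-0.3, -0.3, -1.9]
finger_gap: 19.0
grip_force: 39.5
```

Call:
send_rows(increments=[[0,0,1,0,0,0],[0,0,1,0,0,0],[0,0,0,0,0,0]])

```text
time: 9.6
tool_pos: [543.5, 79.1, 87.3]
tcp_rot: [-180.0, -0.0, 90.0]
ft_force: [-0.1, 0.0, -3.6]
finger_gap: 18.7
grip_force: 39.5
```

Call:
send_rows(increments=[[0,0,0.7,0,0,0],[0,0,0.7,0,0,0],[0,0,0,0,0,0]])

```text
time: 9.98
tool_pos: [543.5, 79.1, 85.8]
tcp_rot: [-180.0, -0.0, 90.0]
ft_force: [0.5, 0.6, -1.9]
finger_gap: 19.3
grip_force: 39.5
```

Call:
send_rows(increments=[[0,0,0.5,0,0,0],[0,0,0,0,0,0],[0,0,0,0,0,0]])

```text
time: 10.35
tool_pos: [543.5, 79.0, 85.4]
tcp_rot: [180.0, 0.0, 90.0]
ft_force: [0.0, -0.6, -1.2]
finger_gap: 19.0
grip_force: 39.5
```

Call:
send_rows(increments=[[0,0,0.5,0,0,0],[0,0,0,0,0,0],[0,0,0,0,0,0]])

```text
time: 10.72
tool_pos: [543.5, 79.1, 84.9]
tcp_rot: [-180.0, -0.0, 90.0]
ft_force: [0.0, 0.1, -1.8]
finger_gap: 19.0
grip_force: 39.5
```

Call:
send_rows(increments=[[0,0,0.4,0,0,0],[0,0,0,0,0,0],[0,0,0,0,0,0]])

```text
time: 11.1
tool_pos: [543.5, 79.1, 84.5]
tcp_rot: [-180.0, 0.0, 90.0]
ft_force: [-0.3, -0.3, -2.6]
finger_gap: 19.4
grip_force: 39.5
```

Call:
send_rows(increments=[[0,0,0.3,0,0,0],[0,0,0,0,0,0],[0,0,0,0,0,0]])

```text
time: 11.48
tool_pos: [543.6, 79.1, 84.4]
tcp_rot: [180.0, -0.0, 90.0]
ft_force: [-1.0, 0.5, 0.6]
finger_gap: 19.0
grip_force: 39.6
```

Call:
send_rows(increments=[[0,0,0.1,0,0,0],[0,0,0,0,0,0],[0,0,0,0,0,0]])

```text
time: 11.85
tool_pos: [543.6, 79.1, 84.3]
tcp_rot: [180.0, -0.0, 90.0]
ft_force: [-0.7, 0.2, 2.6]
finger_gap: 19.0
grip_force: 39.8
```

```bash
python3 - <<'E'
from h import *
s=snap('wrist');F=[]
for i in range(6): e=r.sense(); F.append(e['ft_force']); snap('top')
print(np.mean(F,0),e['tool_pos'])
E
```

```text
[-1.48204328  0.16659971  1.89537454] [543.64165577  79.06295102  84.25192367]
```

Foot on the floor at about 4.5 N. Start the drag.

Call:
send_rows(increments=[[1,0,0,0,0,0],[2,0,0,0,0,0],[2,0,0,0,0,0],[2,0,0,0,0,0],[1,0,0,0,0,0]])

```text
time: 12.82
tool_pos: [543.7, 87.1, 84.2]
tcp_rot: [180.0, 0.0, 90.0]
ft_force: [1.4, -3.8, 3.1]
finger_gap: 18.8
grip_force: 40.0
```

Call:
send_rows(increments=[[2,0,0,0,0,0],[2,0,0,0,0,0],[2,0,0,0,0,0],[2,0,0,0,0,0],[2,0,0,0,0,0]])

```text
time: 13.45
tool_pos: [543.6, 97.1, 84.2]
tcp_rot: [180.0, 0.0, 90.0]
ft_force: [-0.1, -4.3, 4.3]
finger_gap: 19.3
grip_force: 40.0
```

Call:
send_rows(increments=[[2,0,-0.05,0,0,0],[2,0,0,0,0,0],[2,0,0,0,0,0],[2,0,0,0,0,0],[2,0,0,0,0,0]])

```text
time: 14.08
tool_pos: [543.5, 107.1, 84.2]
tcp_rot: [180.0, 0.0, 90.0]
ft_force: [0.5, -4.4, 4.9]
finger_gap: 19.0
grip_force: 40.1
```

Call:
send_rows(increments=[[2,0,0,0,0,0],[2,0,0,0,0,0],[2,0,0,0,0,0],[2,0,0,0,0,0],[2,0,0,0,0,0]])

```text
time: 14.7
tool_pos: [543.5, 117.1, 84.2]
tcp_rot: [180.0, 0.0, 90.0]
ft_force: [0.2, -4.3, 5.0]
finger_gap: 19.1
grip_force: 40.1
```

Call:
send_rows(increments=[[2,0,-0.1,0,0,0],[2,0,0,0,0,0],[2,0,0,0,0,0],[2,0,0,0,0,0],[1,0,0,0,0,0]])

```text
time: 15.32
tool_pos: [543.5, 126.2, 84.2]
tcp_rot: [-180.0, -0.0, 90.0]
ft_force: [0.4, -4.3, 3.9]
finger_gap: 18.9
grip_force: 40.1
```

```bash
python3 - <<'E'
from h import *
s=snap('wrist'); W=cloud(s); e=r.sense();print(e['tool_pos'],e['ft_force'])
# slot floor profile near centre line ahead of the pin
p=np.abs(W[...,0]-544)<5
for v in range(120,230,3):
    k=np.nonzero(p[v])[0]
    if len(k): print(v,np.nanmedian(W[v,k,1]).round(1),np.nanmedian(W[v,k,2]).round(1),end=' | ')
for z in(24,50): print(z,[ray(s,257,v,z)[1].round(1) for v in (150,200)])
cv2.imwrite('pics/w3.png',cv2.resize(s['img'][90:290,178:338],(480,600),interpolation=2))
E
```

```text
[543.49483782 126.27594136  84.23782584] [-0.42478302 -3.83256522  3.94936087]
120 191.8 24.4 | 123 189.7 24.6 | 126 187.6 24.6 | 129 185.5 24.7 | 132 183.3 24.3 | 135 181.2 24.6 | 138 179.0 24.3 | 141 176.8 24.5 | 144 174.6 24.4 | 147 172.4 24.4 | 150 170.3 24.8 | 153 167.9 24.0 | 156 165.8 24.7 | 159 163.4 24.4 | 162 161.1 24.2 | 165 158.8 24.1 | 168 156.6 24.7 | 171 154.3 24.6 | 174 151.9 24.4 | 177 146.1 10.7 | 180 143.5 10.7 | 183 141.0 10.6 | 186 138.4 10.6 | 189 136.6 13.3 | 192 136.6 21.3 | 195 135.2 24.6 | 198 146.4 65.2 | 201 146.4 70.9 | 204 144.9 71.9 | 207 143.0 72.0 | 210 141.1 72.2 | 213 139.2 72.4 | 216 137.2 72.2 | 219 135.3 72.4 | 222 134.2 74.4 | 225 134.5 79.4 | 228 134.5 83.6 | 24 [np.float64(170.1), np.float64(130.8)]
50 [np.float64(174.1), np.float64(139.8)]
```

View pics/w3.png

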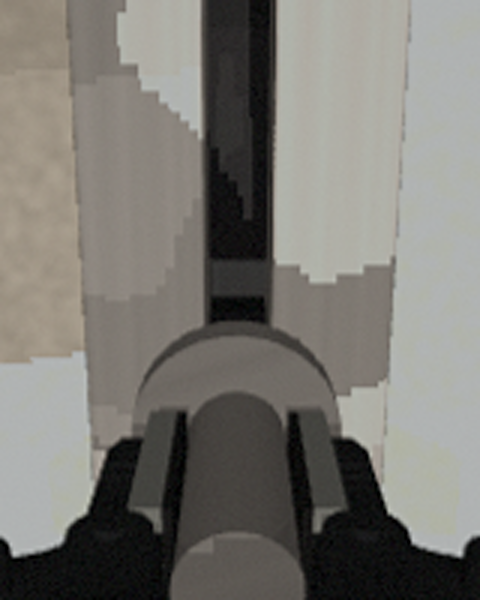

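The view shows the notch directly ahead of the collar. From depth it runs from y≈136.5 to 150.5, so about 17–19 mm to go. Approach gently.

Call:
send_rows(increments=[[2,0,0,0,0,0],[2,0,0,0,0,0],[2,0,0,0,0,0],[2,0,0,0,0,0],[2,0,0,0,0,0]])

```text
time: 16.0
tool_pos: [543.5, 136.2, 84.2]
tcp_rot: [-180.0, -0.0, 90.0]
ft_force: [-0.0, -4.4, 3.5]
finger_gap: 18.9
grip_force: 40.1
```

Call:
send_rows(increments=[[1,0,0,0,0,0],[1,0,0,0,0,0],[1,0,0,0,0,0],[0,0,0,0,0,0]])

```text
time: 16.5
tool_pos: [543.3, 139.4, 84.0]
tcp_rot: [-180.0, -0.0, 90.0]
ft_force: [-0.2, -1.2, 1.6]
finger_gap: 19.2
grip_force: 39.8
```

Call:
send_rows(increments=[[1,0,0,0,0,0],[1,0,0,0,0,0],[0,0,0,0,0,0]])

```text
time: 16.88
tool_pos: [542.9, 141.4, 83.6]
tcp_rot: [-179.9, -0.0, 90.0]
ft_force: [-0.0, 0.4, -2.1]
finger_gap: 19.0
grip_force: 39.6
```

The load is gone, so the foot is over the notch. Centre it and lower.

Call:
send_rows(increments=[[1,0.6,0,0,0,0],[1,0,0,0,0,0],[0,0,0,0,0,0],[0,0,0.5,0,0,0],[0,0,0,0,0,0]])

```text
time: 17.5
tool_pos: [544.1, 143.0, 83.7]
tcp_rot: [-180.0, -0.0, 90.0]
ft_force: [-0.6, 0.3, -2.7]
finger_gap: 19.0
grip_force: 39.6
```

Call:
send_rows(increments=[[0,0,0.5,0,0,0],[0,0,0.5,0,0,0],[0,0,0.5,0,0,0],[0,0,0,0,0,0]])

```text
time: 18.0
tool_pos: [544.1, 143.0, 82.2]
tcp_rot: [-180.0, 0.0, 90.0]
ft_force: [-0.2, -0.6, -1.5]
finger_gap: 19.4
grip_force: 39.6
```

Call:
send_rows(increments=[[0,0,0.7,0,0,0],[0,0,0.7,0,0,0],[0,0,0.6,0,0,0],[0,0,0,0,0,0]])

```text
time: 18.5
tool_pos: [544.1, 143.0, 80.2]
tcp_rot: [-180.0, 0.0, 90.0]
ft_force: [-0.3, 0.4, -3.5]
finger_gap: 19.2
grip_force: 39.6
```

Call:
send_rows(increments=[[0,0,1,0,0,0],[0,0,1,0,0,0],[0,0,1,0,0,0],[0,0,0,0,0,0]])

```text
time: 19.0
tool_pos: [544.0, 143.0, 77.1]
tcp_rot: [-180.0, 0.0, 90.0]
ft_force: [-0.9, 0.5, -2.5]
finger_gap: 19.1
grip_force: 39.6
```

Call:
send_rows(increments=[[0,0,1,0,0,0],[0,0,1,0,0,0],[0,0,1,0,0,0],[0,0,0,0,0,0]])

```text
time: 19.5
tool_pos: [544.0, 143.0, 74.1]
tcp_rot: [-180.0, 0.0, 90.0]
ft_force: [0.9, -1.1, -2.4]
finger_gap: 18.9
grip_force: 39.6
```

Call:
send_rows(increments=[[0,0,0.7,0,0,0],[0,0,0.5,0,0,0],[0,0,0,0,0,0]])

```text
time: 19.88
tool_pos: [544.1, 143.0, 73.0]
tcp_rot: [-180.0, -0.0, 90.0]
ft_force: [0.0, -0.3, -2.5]
finger_gap: 19.2
grip_force: 39.6
```

Call:
send_rows(increments=[[0,0,0.3,0,0,0],[0,0,0.2,0,0,0],[0,0,0,0,0,0]])

```text
time: 20.25
tool_pos: [544.1, 143.0, 72.5]
tcp_rot: [-180.0, -0.0, 90.0]
ft_force: [-0.5, 0.1, -2.1]
finger_gap: 18.8
grip_force: 39.6
```

Call:
send_rows(increments=[[0,0,0.2,0,0,0],[0,0,0,0,0,0],[0,0,0,0,0,0]])

```text
time: 20.62
tool_pos: [544.1, 143.1, 72.5]
tcp_rot: [180.0, -0.0, 90.0]
ft_force: [-0.7, -0.9, -0.2]
finger_gap: 19.1
grip_force: 39.6
```

The collar is landing. I press slightly more, then let go and retreat upward.

Call:
send_rows(increments=[[0,0,0.2,0,0,0],[0,0,0,0,0,0],[0,0,0,0,0,0]])

```text
time: 21.0
tool_pos: [544.2, 143.1, 72.5]
tcp_rot: [180.0, -0.0, 90.0]
ft_force: [-3.0, 0.3, 4.1]
finger_gap: 19.1
grip_force: 39.8
```

Call:
send_rows(increments=[[0,0,0,0,0,0],[0,0,0,0,0,0],[0,0,0,0,0,0],[0,0,0,0,0,0],[0,0,0,0,0,0]], grip=-1)

```text
time: 21.62
tool_pos: [544.1, 143.1, 72.1]
tcp_rot: [180.0, 0.0, 90.0]
ft_force: [0.2, 1.0, 0.5]
finger_gap: 85.3
grip_force: 0.0
```

Call:
send_rows(increments=[[0,0,0,0,0,0],[0,0,0,0,0,0],[0,0,-10,0,0,0],[0,0,-20,0,0,0],[0,0,-30,0,0,0]])

```text
time: 22.25
tool_pos: [543.8, 143.0, 133.4]
tcp_rot: [-180.0, 0.0, 90.0]
ft_force: [-0.5, -0.4, 0.1]
finger_gap: 85.7
grip_force: 0.0
```

Call:
send_rows(increments=[[0,0,-30,0,0,0],[0,0,-20,0,0,0],[0,0,0,0,0,0]])

```text
time: 22.62
tool_pos: [545.6, 143.3, 185.0]
tcp_rot: [179.7, -0.0, 90.0]
ft_force: [0.3, 0.5, -0.7]
finger_gap: 85.5
grip_force: 0.0
```

```bash
python3 - <<'E'
from h import *
s=snap('wrist'); W=cloud(s); t=snap('scene')
e=r.sense();print(e['tool_pos'],e['finger_gap'])
m=(np.hypot(W[...,0]-544,W[...,1]-142)<30)
for z0,z1 in [(106,120),(56,68)]:
    k=m&(W[...,2]>z0)&(W[...,2]<z1); P=W[k]
    if len(P)>10: print(len(P),np.median(P,0).round(1),cv2.minEnclosingCircle(P[:,:2].astype(np.float32)))
cv2.imwrite('pics/f.png',np.hstack([cv2.resize(s['img'],(400,300)),cv2.resize(t['img'],(400,300))]))
E
```

```text
[543.84650616 143.00449452 181.63589823] 85.2219139917349
468 [543.9 143.1 112.4] ((544.3438720703125, 142.27008056640625), 10.361719131469727)
905 [543.8 150.   60.4] ((544.0564575195312, 142.4618682861328), 22.04311752319336)
```

View pics/f.png

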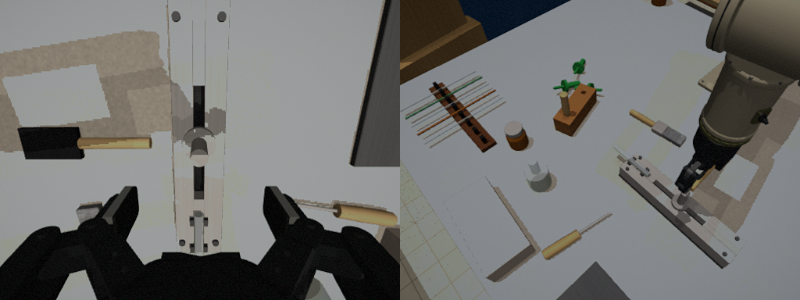

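The final views show the pin upright in the slot (wrist crop pixel (200,140)). Collar top is at 60.4 mm and pin top at 112.4 mm, so it is fully home and the gripper is clear. The tube, reamer, jar, flask, file, paddle and brush look unmoved. The free-standing green look-alikes toppled early on, before the arm got near them: the first wrist picture, taken from above, already shows them lying down.

```bash
python3 -c "
from bench import r
print(r.sense()['qd'].round(2)); print(r.hand_in())"
```

```text
[-0.11  1.    1.29 -0.07 -0.17 -0.14]
the job is handed in; nothing more can be done
None
```

The pin stands upright and released in the notch with its collar flat on the bed, and the job was handed in about 23 s into the 72 s limit; the hand-in returned no verdict.

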